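# Turn the ball pan to the open tin

### The arm

A 6-joint arm with a two-finger parallel gripper is mounted at the origin on the work surface. World frame = base frame: x ahead of the robot, y to its left, z up, the work surface at z = 0. Lengths are in m, angles in rad, forces in N, time in s.
With the tool pointing down it reaches from about 0.35 to 0.775 m from the base axis. Payload 7.3 kg.
Tool frame: the origin (TCP) lies midway between the tips of the shut fingers; the grasp point (between the pads) lies 19 mm behind it (arm.grip_depth is the distance from the TCP to the grasp point, in m); z points along the fingers, x is the direction in which the jaws open and shut, and the axes are right-handed (so a half turn about z gives the same grasp; the last joint's range is limited). The gripper opens to 92 mm and grips with 3 to 60 N. Pads are 19 mm wide; open, the fingers measure 130 mm over their backs; the gripper's body (75 mm by 190 mm) begins 47 mm behind the grasp point.
Start: joints at [1.192, 0.342, 1.524, -0, 1.275, -0.146], TCP at [0.121, 0.511, 0.227] pointing down, gripper open.
Joint ranges: [-2.53, 2.53], [-0.77, 2.02], [0.04, 2.7], [-1, 4.14], [0.28, 2.66], [-3.11, 3.11]. Speed limits (rad/s): [2.57, 2.57, 3.14, 3.14, 3.14, 3.14].

### API

Orientations are given as a unit quaternion [w, x, y, z].
In Python, from workcell import arm gives the robot as it stands. The module is installed in compiled form; this text tells all that it offers.
- The arm moves only by the tool servo_tool, never from a script. Its argument "plan" is a list of rows, each an object of numbers: "tx", "ty", "tz": the shift along the tool's x, y, z in mm; "yaw": the turn about the tool's z in degrees; "grip": the finger opening in mm, from 0 to 91.8. A call has 1 to 12 rows; each row is the pose to reach, as a shift and turn from the pose commanded when the call began, along the tool's axes at that moment; what a row does not reach only later rows make up. A row lasts 1/8 s, in which the tool goes at most 62.5 mm and 10.7 degrees, less where a joint would pass 70% of its speed; a pose out of reach is approached as far as the arm can. A call with a gripper value outside its range is refused whole. The fingers move at their own pace and stop on an object; the grip force is fixed at half the most. Time passes only in rows, so rows that repeat a pose let the fingers close. It gives the time, the measured TCP pose, the force and the opening at its end, in the units of the state.
- arm.get_obs(): the state, without advancing time (a new reading comes with each control period).
- arm.snapshot(name): name is "side" or "top"; returns a dict with "color" (400x640x3 uint8, red, green, blue), "z_map" (400x640 float32, m along the optical axis (not along the pixel's ray), 0 where there is no reading), "fov_y" (degrees; the focal length in pixels is half the picture's height over the tangent of half this angle, whatever the lens; pixels are square), "cx", "cy" (the principal point, pixels), "rvec" (rotation vector, rad) and "tvec" (3), from world to camera coordinates, as OpenCV has them. Camera axes: x right, y down, z forward; pixel columns grow to the right and rows downward; lengths in m; the calibration is good to about 2 mm. A picture is of the moment at which its call begins.
- arm.hand_in(): hands the job in, once; it reports no verdict.
The state is a dict: "time": time; "joint_positions": joint angles; "dq": joint speeds; "joint_efforts": joint torques, N m; "tcp_pos": TCP position; "tool_rot": TCP orientation; "ft_force": force on the tool from outside, world axes, zero at the start; "moment": the same for the moment, N m; "finger_gap": opening from 0.0 (shut) to 1.0 (fully open).
Only numpy, scipy, OpenCV 4.12 (cv2) and the standard library are available. Lean on these libraries where they do the work, as an engineer would, in place of code of your own. Each camera call takes 0.05 s, during which the arm holds its last target.

### The job

Take the small spouted pan by its upright handle, lift it level straight up about a hand's breadth (10 cm) off its stand, and then, up there over the stand, turn it level a quarter turn so that its spout points at the open tin (not at the lidded one), ready to pour. Keep the loose steel ball in the middle of the pan all the time, without touching it, and leave everything else on the bench where it is. Do not pour and do not put the pan down: finish while holding it still, level and aimed over the stand.

Things in the scene. Friction and masses are not known exactly. Their poses are not given: they have to be found in the camera images.
- pan_grip (a point): Centre of the pan's upright handle, an aluminium block 36 mm long (x, radial), 14 mm thick (y: grip across this, from above), 44 mm high: lower end 23 mm below this point, top 21 mm above. Rigid with the pan, on a stem, 100 mm from the pan's middle in -x. Axes: x from the handle over the pan's middle to the spout, z up. Pan with handle: about 0.24 kg.
- pan_center (a point): Middle of the inner floor of the loose round aluminium pan, 126 mm across, underside 8 mm lower, rim 18 mm higher. x along the spout, away from the handle; z up. Dished: flat 16 mm across, then rising at 7 deg to 60 mm and 14 deg to 120 mm across. Rim gap 24 mm wide at +x with a spout ending at x = 93 mm. Handle centre at x = -100, z = +26 mm. Flat foot, 80 mm across, just rests on the stand.
- ball_center (a point): Centre of the loose dark steel ball, 22 mm in diameter, 44 g, lying in the middle of the pan; its axes turn as it rolls.
- stand_top (a point): Middle of the flat top of the fixed dark steel stand that the pan rests on: a round foot, 110 mm across, a thin column and a round top plate 90 mm across; the top is 50 mm above the bench. z up.
- tin_rim (a point): Centre of the open mouth of the open steel tin, 80 mm across the mouth, 70 mm high, standing on the bench about 18 cm from the stand, on one side or the other of the pan. The spout must end up pointing at it.
- canister_top (a point): Middle of the lid (72 mm above the bench, beneath its small knob, which ends at 88 mm) of a lidded steel canister of the same size as the tin, standing on the other side of the stand. Not to be used or touched.
- pan: The whole pan with its handle (origin: centre of its underside, x along the spout, z up).
- ball: The whole steel ball.
- stand: The whole stand (origin: centre of its underside).
- tin: The whole open tin, 0.3 kg (origin: centre of its underside).
- canister: The whole lidded canister, 0.35 kg (origin: centre of its underside).
- wrench: A wrench lying on the bench; bystander.
- screwdriver: A screwdriver lying on the bench; bystander.
- oil: A bottle 190 mm high and 64 mm across; bystander.
- castor: A castor wheel on its plate, 87 mm high; bystander.
- boxtube: A 200 mm length of 30 mm square steel tube lying on the bench; bystander.
- collar: A steel collar, 56 mm across, 22 mm high; bystander.
There are look-alikes about, which are no part of the job. What is shaped like the stand but blue or red is not meant.

How it is judged:
By the outcome, as a careful person would: the job done as asked, in the order asked, and still so for the second after the job is handed in, while the arm keeps its last pose, push and grip.
It also fails if it takes over 51 s, if anything falls off the work surface, if the arm or the gripper's body presses on something with over 40 N, if the wrist force passes 120 N, or if a joint passes its speed limit or range.

## Working session

There is one attempt and no reset: what is moved stays moved. The work goes in short steps, Python scripts to look and compute and a tool call to move; the robot and the scene stay as the last step left them, time stands still between calls to the robot, and variables do not carry over. Pictures are saved under pics/ and viewed, and the job is handed in when it is done.

Besides the shell and the picture viewer there is one more tool, called after ">>>" by a JSON object that holds its "api" and its "payload". servo_tool: Moves the arm, as the interface text tells. Its arguments: {"type":"object","properties":{"plan":{"type":"array"}},"required":["plan"]}

```bash
mkdir -p pics
cat > h.py <<'E'
import numpy as np, cv2
from workcell import arm
def snap(n):
    s=arm.snapshot(n); np.savez('%s.npz'%n,**s); return s
def load(n): return dict(np.load('%s.npz'%n))
def cam(s):
    f=200/np.tan(np.radians(float(s['fov_y']))/2)
    R,_=cv2.Rodrigues(np.array(s['rvec'],float)); return f,float(s['cx']),float(s['cy']),R,np.array(s['tvec'],float).ravel()
def cloud(s):
    f,cx,cy,R,t=cam(s); z=s['z_map'].astype(float); v,u=np.mgrid[:z.shape[0],:z.shape[1]]
    P=np.stack([(u-cx)/f*z,(v-cy)/f*z,z],-1); W=(P-t)@R; W[z==0]=np.nan; return W
def proj(s,p):
    f,cx,cy,R,t=cam(s); c=R@np.array(p)+t; return f*c[0]/c[2]+cx,f*c[1]/c[2]+cy
E
python3 - <<'E'
from h import *
for n in("top","side"):
    s=snap(n); cv2.imwrite('pics/%s0.png'%n,s['color'][:,:,::-1]); f,cx,cy,R,t=cam(s); print(n,f,cx,cy,-R.T@t,R.round(3).tolist(),(s['z_map']==0).mean())
print(arm.get_obs(),arm.grip_depth)
E
```

```text
top 369.36927884322466 315.8048280474713 201.09630145278652 [0.43596881 0.02351056 1.07141714] [[0.02, -1.0, 0.013], [-0.997, -0.021, -0.074], [0.074, -0.012, -0.997]] 0.00400390625
side 460.9774634650922 323.4866417665029 200.03869192348864 [ 0.14679155 -0.87360948  1.25622053] [[0.934, -0.356, 0.012], [-0.267, -0.722, -0.638], [0.236, 0.593, -0.77]] 0.004
{'time': 0.1, 'joint_positions': array([ 1.19200214e+00,  3.42634535e-01,  1.52488323e+00, -8.02572824e-06,
        1.27540140e+00, -1.45976906e-01]), 'dq': array([-0.0005638 ,  0.00105737, -0.00441781, -0.00052133, -0.00034647,
        0.00023166]), 'joint_efforts': array([ 7.71225568e-04, -4.32000017e+01, -2.44692868e+01,  7.18236063e-02,
        5.26276231e-02, -3.28504063e-05]), 'tcp_pos': array([0.12096732, 0.51051771, 0.22613742]), 'tool_rot': array([ 3.34614368e-04,  7.84447858e-01,  6.20194420e-01, -5.72670066e-04]), 'ft_force': array([0.2266128 , 0.22879062, 0.59374745]), 'moment': array([0.05337862, 0.05328203, 0.01817348]), 'finger_gap': 1.0018967886162118} 0.0188
```

View pics/top0.png

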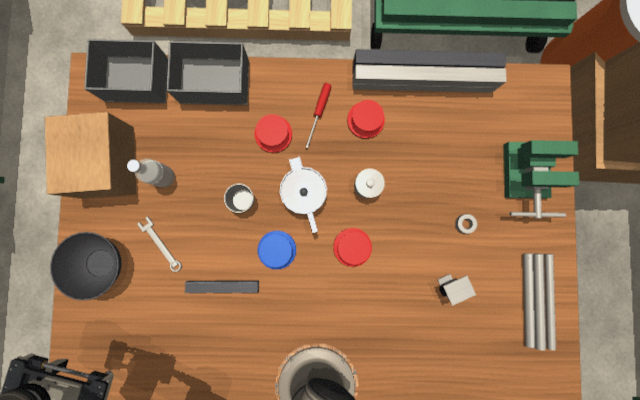

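View pics/side0.png

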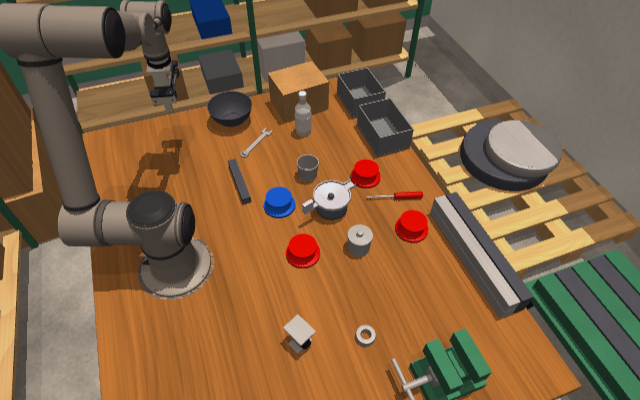

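The top view shows the pan at (303,190) with protrusions at (296,163) and (312,225). The open tin is at (239,198), the lidded canister at (370,183), and blue and red decoy stands lie around. The next step is a close crop.

Run:
```python
from h import *
s=load('top');t=load('side')
a=cv2.resize(s['color'][140:250,215:400,::-1],None,fx=4,fy=4,interpolation=cv2.INTER_CUBIC)
b=cv2.resize(t['color'][140:270,280:400,::-1],None,fx=4,fy=4,interpolation=cv2.INTER_CUBIC)
cv2.imwrite('pics/tc.png',a);cv2.imwrite('pics/sc.png',b)
W=cloud(s)
np.set_printoptions(precision=3,suppress=True,linewidth=180)
for u,v in [(303,190),(320,180),(296,163),(312,225),(314,229),(239,198),(370,183),(255,220),(285,195)]: print((u,v),W[v,u])
print((W[155:236:2,286:322:2,2]*1000).round(0))
```

```text
(303, 190) [0.539 0.047 0.079]
(320, 180) [0.569 0.001 0.062]
(296, 163) [0.614 0.068 0.068]
(312, 225) [0.445 0.021 0.106]
(314, 229) [0.434 0.015 0.107]
(239, 198) [0.519 0.232 0.006]
(370, 183) [ 0.561 -0.133  0.085]
(255, 220) [ 0.457  0.186 -0.002]
(285, 195) [0.526 0.096 0.064]
[[  3.  -1.   2.   2.  -0.  -1.  -1.  -4.   0.   2.  -1.   0.  -2.  -2.  -3.  -1.   0.  -1.]
 [  0.  -6.  -0.  -0.  -2.  -2.  77.  nan   4.  -2.   2.   2.  -4.   1.  -1.  -6.  -2.   4.]
 [ -1.   0.   2.  67.  70.  65.  69.   2.  -1.   4.  -2.  -2.  -0.  -1.   3.  -1.  -2.   1.]
 [ -1.   1.  69.  66.  72.  69.  70.  76.  -1.   1.   0.  -1.  -3.  -1.   2.   1.  -1.  -0.]
 [ -0.   3.  73.  68.  69.  68.  68.  75.  -0.   1.  -4.  -2.   1.  -4.  -0.  -1.   0.   3.]
 [  1.   0.  74.  70.  70.  67.  67.  nan   1.   1.  -0.  -1.   2.  -2.   4.  -4.   2.  -4.]
 [  0.   0.  -2.  70.  64.  70.  66.  67.  76.  -2.   2.  -3.   3.   1.   0.   2.   1.  -2.]
 [ -1.  -0.   2.  77.  68.  66.  71.  68.  67.  71.  71.  76.  77.  -1.  -0.   4.   0.  -2.]
 [  1.  -1.  76.  69.  67.  68.  66.  66.  66.  62.  66.  65.  69.  68.
[... 2298 characters left out ...]
an  -2.  -1.   3. 105. 106. 105.   0.   0.   0.]
 [  3.   1.  -1.   0.  -0.   0.   2.  -3.  -1.   1.   0.   1. 107. 107. 102.   1.   0.  -1.]
 [  2.  -3.   3.  -1.   2.   0.   4.  -2.  -1.  -2.   1.   0. 108. 106. 103.   3.   0.   0.]
 [  1.  -0.   1.   2.  -2.  -0.  -1.  -3.   2.  -1.   0.  -2.   3. 105. 106.  -1.  -5.  -3.]
 [  4.  -1.  -1.  -1.   0.   2.  -1.  -1.   1.   4.   4.  -1.  -0. 104. 107. 105.  -0.   0.]
 [ -1.   0.  -1.   3.  -1.  -2.  -0.  -0.   0.  -1.  -0.   0.   1. 107. 106. 106.  -0.  -2.]
 [  1.  -0.  -1.  -1.   3.  -1.   3.   5.  -1.   0.   3.   1.   1.   0.   1.   1.  -2.  -1.]
 [ 14.   7.  -1.  -2.  -1.  -2.   2.   3.  -0.  -2.   1.  -1.  -2.   1.   1.   1.   2.   0.]]
```

View pics/tc.png

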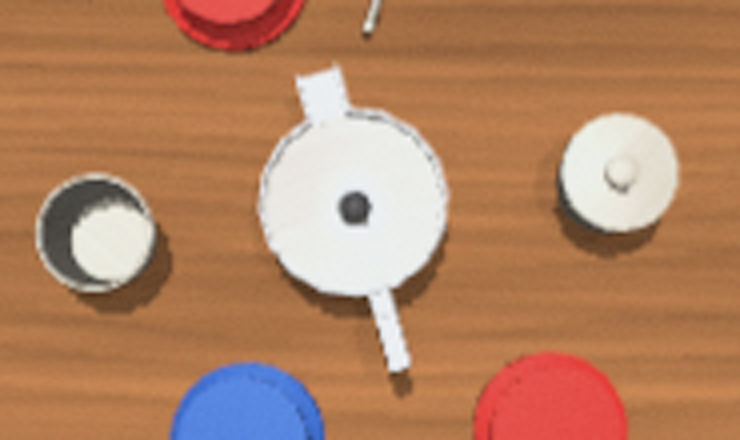

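View pics/sc.png

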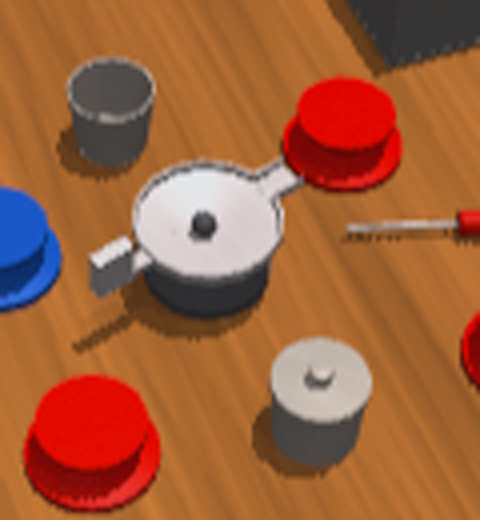

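The crop settles it. The upright handle block is at top (312,223), at z≈106 mm, and the wide flat spout is at (296,163). The open tin is on the left at (239,198). The lidded canister with its knob is at (370,183). The pan's stand is dark, and the red and blue stands are decoys. Next I measure from both views.

```bash
cat > m.py <<'E'
from h import *
from scipy.optimize import least_squares
np.set_printoptions(precision=4,suppress=True,linewidth=160)
def fitc(P,r=None):
    return least_squares(lambda q:np.hypot(P[:,0]-q[0],P[:,1]-q[1])-(q[2] if r is None else r),[*P[:,:2].mean(0),.05],loss='soft_l1',f_scale=.002).x
for n in('top','side'):
    s=load(n);W=cloud(s);f=W.reshape(-1,3);f=f[np.isfinite(f[:,0])]
    x,y,z=f.T
    H=f[(z>.097)&(z<.112)&(abs(x-.45)<.045)&(abs(y-.02)<.045)]
    (c,sz,a)=cv2.minAreaRect((H[:,:2]*1000).astype(np.float32)); u=np.linalg.svd(H[:,:2]-H[:,:2].mean(0),full_matrices=False)[2][0]
    print(n,'handle',len(H),H.mean(0),c,sz,a,np.degrees(np.arctan2(u[1],u[0])),'z med',np.median(H[:,2]))
    d=np.hypot(x-.537,y-.046)
    Bb=f[(d<.016)&(z>.072)]; print(' ball',Bb.mean(0),Bb[:,2].max())
    R=f[(d<.085)&(z>.071)&(z<.085)&(d>.045)]; print(' rim',fitc(R))
    R=f[(d<.085)&(z>.052)&(d<.06)]; print(' interior ctr',R[:,:2].mean(0))
    S=f[(d>.08)&(d<.12)&(z>.055)&(z<.09)&(x>.55)];print(' spout',S.mean(0))
    for nm,c0 in(('tin',(.515,.23)),('can',(.56,-.13))):
        T=f[(np.hypot(x-c0[0],y-c0[1])<.07)&(z>.06)&(z<.08)]; print(' ',nm,len(T),T[:,:2].min(0),T[:,:2].max(0),T[:,:2].mean(0),np.median(T[:,2]),fitc(T) if nm=='tin' else '')
    T=f[(abs(x-.15)<0)];
# triangulate handle top corners & ball centroid
E
python3 m.py
```

```text
top handle 72 [0.4431 0.0189 0.105 ] (442.897216796875, 18.87978744506836) (34.7658805847168, 13.621389389038086) 17.138479232788086 -163.08335034311972 z med 0.10527726599574962
 ball [0.5346 0.047  0.0771] 0.08329980901278626
 rim [0.538  0.0478 0.0623]
 interior ctr [0.5374 0.0458]
 spout [0.6197 0.0727 0.0694]
  tin 138 [0.4761 0.1846] [0.5528 0.2612] [0.5166 0.2279] 0.06898835363046518 [0.514  0.2224 0.0377]
  can 613 [ 0.5241 -0.1718] [ 0.6018 -0.0942] [ 0.5624 -0.1328] 0.0706470220627754 
side handle 58 [0.4445 0.0167 0.1044] (444.9009704589844, 18.164718627929688) (37.49333953857422, 16.956586837768555) 17.367555618286133 -165.80575393059425 z med 0.10466206637236053
 ball [0.5364 0.0443 0.0779] 0.08470542275340055
 rim [0.5411 0.0472 0.0621]
 interior ctr [0.5372 0.0482]
 spout [0.6215 0.0728 0.0713]
  tin 123 [0.4777 0.1806] [0.5568 0.2641] [0.5186 0.2262] 0.06777237447536624 [0.517  0.2221 0.0374]
  can 411 [ 0.5266 -0.1759] [ 0.6057 -0.0928] [ 0.5642 -0.137 ] 0.07086072730275597
```

```bash
cat > mv.py <<'E'
from h import *
from scipy.spatial.transform import Rotation as Ro
def rel(p,jaw=None,o=None):
    o=o or arm.get_obs(); q=o['tool_rot']; R=Ro.from_quat([q[1],q[2],q[3],q[0]]).as_matrix()
    d=R.T@(np.array(p)-o['tcp_pos'])*1000; a=np.degrees(np.arctan2(R[1,0],R[0,0]))
    print('shift',d.round(1),'jaw',a.round(2),'yaw',None if jaw is None else (-(jaw-a)+180)%360-180, 'tilt',np.degrees(np.arccos(-R[2,2])).round(2))
E
python3 - <<'E'
from mv import *
rel([.449,.020,.20],-73.4)
W=cloud(load('top'))
for u,v in[(277,250),(352,247),(277,235),(260,250),(335,247)]: print(W[v,u].round(3))
E
```

```text
shift [-401.6  432.4   26.6] jaw 76.66 yaw 150.0606937743092 tilt 0.08
[0.375 0.115 0.05 ]
[ 0.387 -0.09   0.055]
[0.416 0.116 0.052]
[0.374 0.162 0.048]
[ 0.384 -0.047  0.013]
```

>>> {"api": "servo_tool", "payload": {"plan": [{"tx":-20,"ty":21,"tz":0,"yaw":8},{"tx":-53,"ty":57,"tz":0,"yaw":18},{"tx":-90,"ty":97,"tz":0,"yaw":28},{"tx":-127,"ty":137,"tz":0,"yaw":38},{"tx":-164,"ty":177,"tz":0,"yaw":48},{"tx":-201,"ty":217,"tz":0,"yaw":58},{"tx":-238,"ty":257,"tz":0,"yaw":68},{"tx":-275,"ty":297,"tz":0,"yaw":78},{"tx":-312,"ty":337,"tz":0,"yaw":88},{"tx":-349,"ty":377,"tz":0,"yaw":98,"grip":44},{"tx":-380,"ty":409,"tz":0,"yaw":108,"grip":44},{"tx":-402,"ty":432,"tz":10,"yaw":118,"grip":44}]}}

```text
validation failed for argument at $.pl...
```

```bash
python3 -c "
from mv import *
rel([.449,.020,.13],-73.4);print(arm.get_obs()['joint_positions'],arm.get_obs()['finger_gap'])"
```

```text
shift [-401.5  432.4   96.6] jaw 76.66 yaw 150.0606937743092 tilt 0.08
[ 1.19200214e+00  3.42634535e-01  1.52488323e+00 -8.02572824e-06
  1.27540140e+00 -1.45976906e-01] 1.0018967886162118
```

The plan was refused, and the arm has not moved. Rows may need every key, so I'll retry with all five.

>>> {"api": "servo_tool", "payload": {"plan": [{"tx":-20,"ty":21,"tz":0,"yaw":8,"grip":90},{"tx":-53,"ty":57,"tz":0,"yaw":18,"grip":90},{"tx":-90,"ty":97,"tz":0,"yaw":28,"grip":90},{"tx":-127,"ty":137,"tz":0,"yaw":38,"grip":90},{"tx":-164,"ty":177,"tz":0,"yaw":48,"grip":90},{"tx":-201,"ty":217,"tz":0,"yaw":58,"grip":90},{"tx":-238,"ty":257,"tz":0,"yaw":68,"grip":90},{"tx":-275,"ty":297,"tz":0,"yaw":78,"grip":90},{"tx":-312,"ty":337,"tz":0,"yaw":88,"grip":90},{"tx":-349,"ty":377,"tz":0,"yaw":98,"grip":44},{"tx":-380,"ty":409,"tz":0,"yaw":108,"grip":44},{"tx":-402,"ty":432,"tz":10,"yaw":118,"grip":44}]}}

```text
time: 1.6
tcp_pos: [0.4498, 0.0181, 0.2168]
tool_rot: [-0.0, 0.934, -0.356, 0.001]
ft_force: [-0.8, 0.7, -0.5]
finger_gap: 0.7
```

```bash
python3 -c "
from mv import *
rel([.449,.020,.13],-73.4);print(arm.get_obs()['joint_positions'],arm.get_obs()['finger_gap'])"
```

```text
shift [-1.9 -0.8 86.8] jaw -41.76 yaw 31.639879459431597 tilt 0.06
[-1.30230821e-01  2.13645844e-01  1.73339815e+00  2.26119450e-05
  1.19344872e+00  5.98612172e-01] 0.6999485481517819
```

>>> {"api": "servo_tool", "payload": {"plan": [{"tx":-1,"ty":-0.5,"tz":10,"yaw":8,"grip":44},{"tx":-2,"ty":-0.8,"tz":30,"yaw":17,"grip":44},{"tx":-2,"ty":-0.8,"tz":55,"yaw":26,"grip":44},{"tx":-2,"ty":-0.8,"tz":75,"yaw":31.6,"grip":44},{"tx":-2,"ty":-0.8,"tz":87,"yaw":31.6,"grip":44},{"tx":-2,"ty":-0.8,"tz":87,"yaw":31.6,"grip":44}]}}

```text
time: 2.35
tcp_pos: [0.4473, 0.022, 0.1291]
tool_rot: [0.0, 0.805, -0.594, -0.001]
ft_force: [0.2, 0.3, 0.1]
finger_gap: 0.481
```

Run:
```python
from mv import *
rel([.449,.020,.065],-73.4)
s=snap('top');t=snap('side')
a=cv2.resize(s['color'][140:250,215:400,::-1],None,fx=4,fy=4,interpolation=cv2.INTER_CUBIC)
b=cv2.resize(t['color'][140:270,250:400,::-1],None,fx=4,fy=4,interpolation=cv2.INTER_CUBIC)
cv2.imwrite('pics/tc1.png',a);cv2.imwrite('pics/sc1.png',b)
```

```text
shift [ 2.5 -1.2 64.1] jaw -72.83 yaw 0.5725904417479057 tilt 0.1
```

View pics/sc1.png

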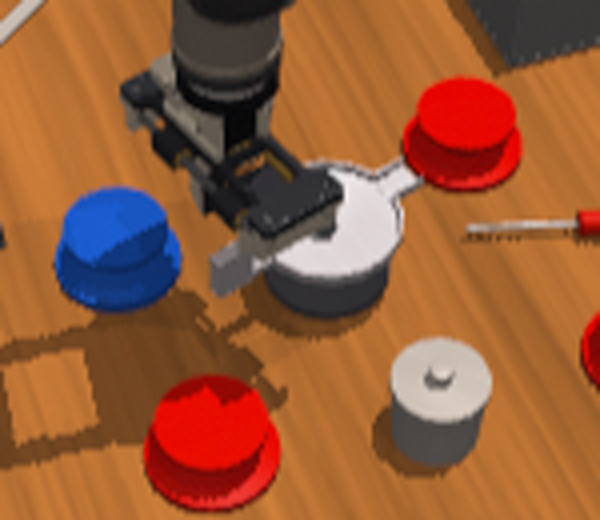

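View pics/tc1.png

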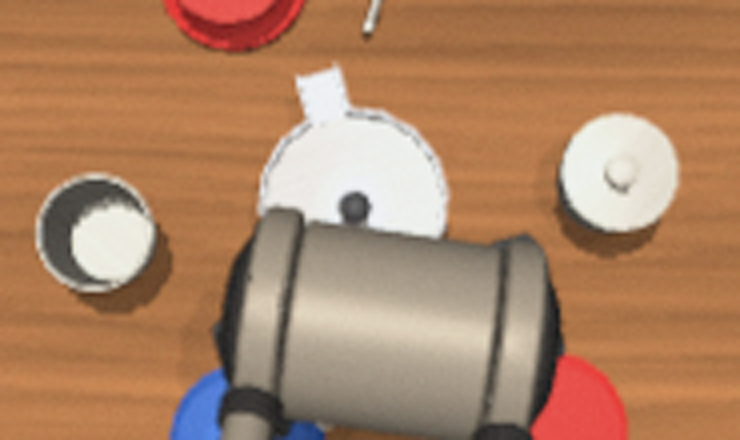

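The side view shows the handle block (235,270 in the crop) below the open fingers, and the pan and ball undisturbed. Now I correct and descend.

>>> {"api": "servo_tool", "payload": {"plan": [{"tx":1.5,"ty":-0.6,"tz":5,"yaw":0.5,"grip":44},{"tx":2.5,"ty":-1.2,"tz":16,"yaw":0.5,"grip":44},{"tx":2.5,"ty":-1.2,"tz":28,"yaw":0.5,"grip":44},{"tx":2.5,"ty":-1.2,"tz":40,"yaw":0.5,"grip":44},{"tx":2.5,"ty":-1.2,"tz":52,"yaw":0.5,"grip":44},{"tx":2.5,"ty":-1.2,"tz":60,"yaw":0.5,"grip":44},{"tx":2.5,"ty":-1.2,"tz":64,"yaw":0.5,"grip":44},{"tx":2.5,"ty":-1.2,"tz":64,"yaw":0.5,"grip":44},{"tx":2.5,"ty":-1.2,"tz":64,"yaw":0.5,"grip":44}]}}

```text
time: 3.58
tcp_pos: [0.4499, 0.0199, 0.066]
tool_rot: [-0.0, 0.802, -0.598, 0.0]
ft_force: [-0.2, 0.3, 0.7]
finger_gap: 0.486
```

Run:
```python
from mv import *
rel([.449,.020,.065],-73.4)
t=snap('side')
b=cv2.resize(t['color'][150:250,270:390,::-1],None,fx=6,fy=6,interpolation=cv2.INTER_CUBIC)
def P(p):
    u,v=proj(t,p); return int((u-270)*6),int((v-150)*6)
c,s_=np.cos(np.radians(16.6)),np.sin(np.radians(16.6))
for x in(-18,18):
  for y in (-7,7):
    q=[.4435+(x*c-y*s_)/1000,.0185+(x*s_+y*c)/1000,.105]; cv2.circle(b,P(q),3,(0,255,0),-1)
cv2.circle(b,P([.449,.020,.065]),3,(0,0,255),-1)
cv2.imwrite('pics/sc2.png',b)
```

```text
shift [-0.3  0.9  1. ] jaw -73.44 yaw -0.039199047762963346 tilt 0.05
```

View pics/sc2.png

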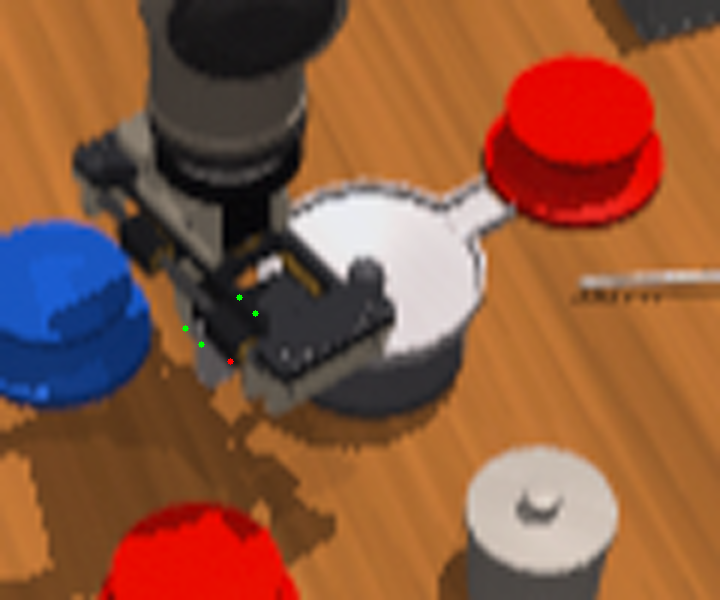

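The fingers straddle the block, with the TCP mark at (230,360). Next I close in gentle stages.

>>> {"api": "servo_tool", "payload": {"plan": [{"tx":0,"ty":0,"tz":1,"yaw":0,"grip":36},{"tx":0,"ty":0,"tz":1,"yaw":0,"grip":30},{"tx":0,"ty":0,"tz":1,"yaw":0,"grip":26},{"tx":0,"ty":0,"tz":1,"yaw":0,"grip":23},{"tx":0,"ty":0,"tz":1,"yaw":0,"grip":21},{"tx":0,"ty":0,"tz":1,"yaw":0,"grip":20},{"tx":0,"ty":0,"tz":1,"yaw":0,"grip":19},{"tx":0,"ty":0,"tz":1,"yaw":0,"grip":18},{"tx":0,"ty":0,"tz":1,"yaw":0,"grip":18}]}}

```text
time: 4.75
tcp_pos: [0.4496, 0.0199, 0.0647]
tool_rot: [-0.0, 0.802, -0.598, -0.0]
ft_force: [-1.0, -0.1, 0.9]
finger_gap: 0.195
```

```bash
python3 -c "
from mv import *
o=arm.get_obs();print(o)"
```

```text
{'time': 4.75, 'joint_positions': array([-1.26330315e-01,  4.23934774e-01,  1.93307510e+00,  1.66001249e-04,
        7.84524638e-01,  1.15536447e+00]), 'dq': array([-0.00066767, -0.00012962,  0.00024135,  0.00040234, -0.00041594,
        0.00033751]), 'joint_efforts': array([-7.06122519e-04, -3.94353533e+01, -1.65425134e+01,  4.69917397e-02,
       -5.93247428e-02, -1.73134168e-05]), 'tcp_pos': array([0.44963155, 0.01994512, 0.06471873]), 'tool_rot': array([-6.53550670e-05,  8.01554290e-01, -5.97921999e-01, -3.55028006e-06]), 'ft_force': array([-0.99334067, -0.0756616 ,  0.90055527]), 'moment': array([-0.06225971,  0.19204846, -0.00032533]), 'finger_gap': 0.19483827516030705}
```

>>> {"api": "servo_tool", "payload": {"plan": [{"tx":0,"ty":0,"tz":0,"yaw":0,"grip":17},{"tx":0,"ty":0,"tz":0,"yaw":0,"grip":16.5},{"tx":0,"ty":0,"tz":0,"yaw":0,"grip":16},{"tx":0,"ty":0,"tz":0,"yaw":0,"grip":15.5},{"tx":0,"ty":0,"tz":0,"yaw":0,"grip":15},{"tx":0,"ty":0,"tz":0,"yaw":0,"grip":14.5},{"tx":0,"ty":0,"tz":0,"yaw":0,"grip":14},{"tx":0,"ty":0,"tz":0,"yaw":0,"grip":13},{"tx":0,"ty":0,"tz":0,"yaw":0,"grip":10},{"tx":0,"ty":0,"tz":0,"yaw":0,"grip":5},{"tx":0,"ty":0,"tz":0,"yaw":0,"grip":0},{"tx":0,"ty":0,"tz":0,"yaw":0,"grip":0}]}}

```text
time: 6.25
tcp_pos: [0.4496, 0.0199, 0.0647]
tool_rot: [-0.0, 0.802, -0.598, -0.0]
ft_force: [-0.3, 0.4, -0.4]
finger_gap: 0.147
```

Run:
```python
from mv import *
o=arm.get_obs();print(o['ft_force'],o['moment'],o['finger_gap']*91.8)
s=snap('top');t=snap('side')
a=cv2.resize(s['color'][140:250,215:400,::-1],None,fx=4,fy=4,interpolation=cv2.INTER_CUBIC)
b=cv2.resize(t['color'][150:250,270:390,::-1],None,fx=4,fy=4,interpolation=cv2.INTER_CUBIC)
cv2.imwrite('pics/c3.png',np.hstack([a[:400,:],np.zeros((400,1,3),np.uint8)])[:, :760]);cv2.imwrite('pics/sc3.png',b)
```

```text
[-0.27425641  0.36592881 -0.43031608] [-0.15015369  0.19666807 -0.01802176] 13.531653654661252
```

View pics/c3.png

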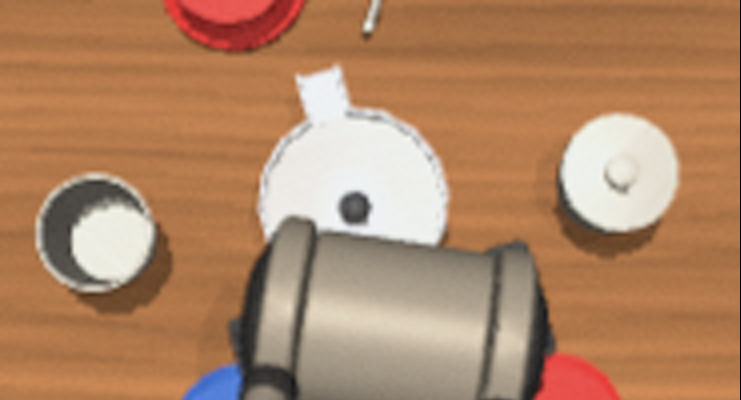

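View pics/sc3.png

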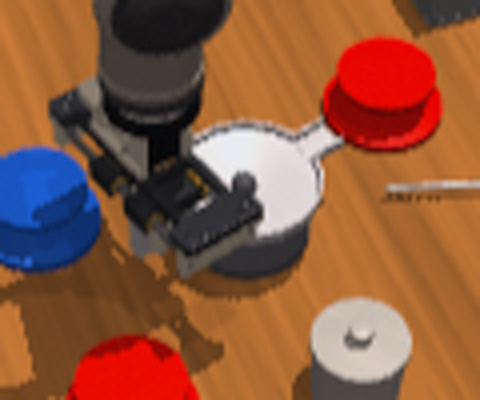

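The grip holds at about 14 mm, and the pan and ball (355,207 in the crop) have not moved. I lift slowly.

>>> {"api": "servo_tool", "payload": {"plan": [{"tx":0,"ty":0,"tz":-0.5,"yaw":0,"grip":0},{"tx":0,"ty":0,"tz":-1.2,"yaw":0,"grip":0},{"tx":0,"ty":0,"tz":-2.2,"yaw":0,"grip":0},{"tx":0,"ty":0,"tz":-3.5,"yaw":0,"grip":0},{"tx":0,"ty":0,"tz":-5,"yaw":0,"grip":0},{"tx":0,"ty":0,"tz":-6.7,"yaw":0,"grip":0},{"tx":0,"ty":0,"tz":-8.5,"yaw":0,"grip":0},{"tx":0,"ty":0,"tz":-10,"yaw":0,"grip":0},{"tx":0,"ty":0,"tz":-11.2,"yaw":0,"grip":0},{"tx":0,"ty":0,"tz":-12,"yaw":0,"grip":0}]}}

```text
time: 7.6
tcp_pos: [0.4496, 0.0199, 0.0768]
tool_rot: [-0.0, 0.802, -0.598, 0.0]
ft_force: [-0.0, -0.6, -3.1]
finger_gap: 0.151
```

```bash
cat > chk.py <<'E'
import sys
from mv import *
tag=sys.argv[1]; px,py=float(sys.argv[2]),float(sys.argv[3])
o=arm.get_obs();print(o['time'],o['tcp_pos'],o['ft_force'],o['moment'],o['finger_gap']*91.8); rel([px,py,.165])
for n in('top','side'):
    s=snap(n);W=cloud(s);d=np.hypot(W[...,0]-px,W[...,1]-py)
    dk=s['color'].astype(int).sum(-1)<250
    m=(d<.062)&(W[...,2]>.05)&(W[...,2]<.22)&~dk&(s['color'].min(-1)>150)
    P=W[m]; P=P[np.abs(P[:,2]-np.median(P[:,2]))<.02]; X=np.c_[P[:,0]-px,P[:,1]-py]
    A=np.c_[X,np.hypot(*X.T),np.ones(len(P))]; k=np.linalg.lstsq(A,P[:,2],rcond=None)[0]
    print(n,len(P),'slopes deg',np.degrees(k[:2]).round(2),'z0',k[3].round(4))
    b=(d<.035)&dk&(W[...,2]>.06)
    if b.any(): 
        v,u=np.nonzero(b); print('  ball',W[b].mean(0).round(4),len(u),u.mean().round(1),v.mean().round(1))
    u,v=proj(s,[px,py,float(np.median(P[:,2]))]); u,v=int(u),int(v)
    c=s['color'][max(v-60,0):v+60,max(u-80,0):u+80,::-1]; cv2.imwrite('pics/%s_%s.png'%(tag,n),cv2.resize(c,None,fx=4,fy=4,interpolation=cv2.INTER_CUBIC))
E
python3 chk.py l1 .538 .047
```

```text
7.6 [0.44963481 0.01994567 0.07680164] [-0.02660274 -0.55498154 -3.0563634 ] [-0.1849543   0.38249073  0.00769241] 13.893215213363025
shift [ -0.7 -92.4 -88.2] jaw -73.44 yaw None tilt 0.01
top 1099 slopes deg [-0.78 -0.38] z0 0.0661
  ball [0.5325 0.0439 0.0885] 19 303.9 192.0
side 432 slopes deg [-2.42 -1.09] z0 0.0666
  ball [0.5367 0.0428 0.0884] 16 330.8 193.8
```

View pics/l1_side.png

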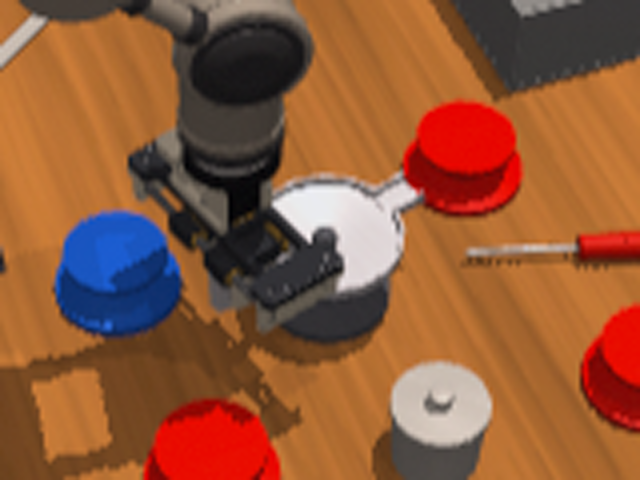

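Run:
```python
from h import *
for n in('top','side'):
    W=cloud(load(n)).reshape(-1,3);W=W[np.isfinite(W[:,0])];x,y,z=W.T;d=np.hypot(x-.537,y-.046)
    S=W[(d>.08)&(d<.12)&(z>.055)&(z<.1)&(x>.55)];print(n,len(S),S.mean(0),np.median(S[:,2]))
```

```text
top 59 [0.62004358 0.07222593 0.08137567] 0.08053133160284617
side 42 [0.62173265 0.0729727  0.08308026] 0.08278174683572538
```

The spout rose 12.0 mm (top) and 11.8 mm (side) against a 12 mm lift, so the pan is level and the grip isn't slipping. I continue up.

>>> {"api": "servo_tool", "payload": {"plan": [{"tx":0,"ty":0,"tz":-1,"yaw":0,"grip":0},{"tx":0,"ty":0,"tz":-3,"yaw":0,"grip":0},{"tx":0,"ty":0,"tz":-6,"yaw":0,"grip":0},{"tx":0,"ty":0,"tz":-10,"yaw":0,"grip":0},{"tx":0,"ty":0,"tz":-15,"yaw":0,"grip":0},{"tx":0,"ty":0,"tz":-20,"yaw":0,"grip":0},{"tx":0,"ty":0,"tz":-25,"yaw":0,"grip":0},{"tx":0,"ty":0,"tz":-30,"yaw":0,"grip":0},{"tx":0,"ty":0,"tz":-34,"yaw":0,"grip":0},{"tx":0,"ty":0,"tz":-37,"yaw":0,"grip":0},{"tx":0,"ty":0,"tz":-39,"yaw":0,"grip":0},{"tx":0,"ty":0,"tz":-40,"yaw":0,"grip":0}]}}

```text
time: 9.2
tcp_pos: [0.4496, 0.0199, 0.1168]
tool_rot: [-0.0, 0.802, -0.598, -0.0]
ft_force: [0.6, -0.4, -2.4]
finger_gap: 0.154
```

>>> {"api": "servo_tool", "payload": {"plan": [{"tx":0,"ty":0,"tz":-1,"yaw":0,"grip":0},{"tx":0,"ty":0,"tz":-3,"yaw":0,"grip":0},{"tx":0,"ty":0,"tz":-6.5,"yaw":0,"grip":0},{"tx":0,"ty":0,"tz":-11,"yaw":0,"grip":0},{"tx":0,"ty":0,"tz":-17,"yaw":0,"grip":0},{"tx":0,"ty":0,"tz":-23,"yaw":0,"grip":0},{"tx":0,"ty":0,"tz":-29,"yaw":0,"grip":0},{"tx":0,"ty":0,"tz":-35,"yaw":0,"grip":0},{"tx":0,"ty":0,"tz":-40,"yaw":0,"grip":0},{"tx":0,"ty":0,"tz":-44,"yaw":0,"grip":0},{"tx":0,"ty":0,"tz":-46.5,"yaw":0,"grip":0},{"tx":0,"ty":0,"tz":-48,"yaw":0,"grip":0}]}}

```text
time: 10.7
tcp_pos: [0.4496, 0.0199, 0.1648]
tool_rot: [-0.0, 0.802, -0.598, -0.0]
ft_force: [-0.4, 0.5, -3.0]
finger_gap: 0.152
```

```bash
python3 chk.py l2 .538 .047
python3 - <<'E'
from h import *
for n in('top','side'):
    W=cloud(load(n)).reshape(-1,3);W=W[np.isfinite(W[:,0])];x,y,z=W.T;d=np.hypot(x-.537,y-.046)
    S=W[(d>.08)&(d<.12)&(z>.14)&(z<.19)&(x>.55)];print(n,len(S),S.mean(0),np.median(S[:,2]))
    S=W[(d<.06)&(z>.042)&(z<.058)];print(' stand',len(S),S.mean(0) if len(S) else '')
E
```

```text
10.7 [0.44959482 0.01994696 0.16479888] [-0.35928681  0.52312275 -3.01629197] [-0.18755531  0.4436262   0.03251659] 13.91194685796367
shift [ -0.7 -92.4  -0.2] jaw -73.44 yaw None tilt 0.01
top 1243 slopes deg [-1.18 -0.58] z0 0.1539
  ball [0.5327 0.0449 0.1763] 27 302.9 188.4
side 435 slopes deg [-2.09 -1.14] z0 0.1544
  ball [0.5405 0.045  0.1781] 6 332.3 174.7
top 72 [0.61999268 0.07210476 0.16929249] 0.1678862713373035
 stand 0 
side 48 [0.62172996 0.07242509 0.17171404] 0.17144034107112305
 stand 393 [0.54303408 0.04461271 0.05087056]
```

View pics/l2_top.png

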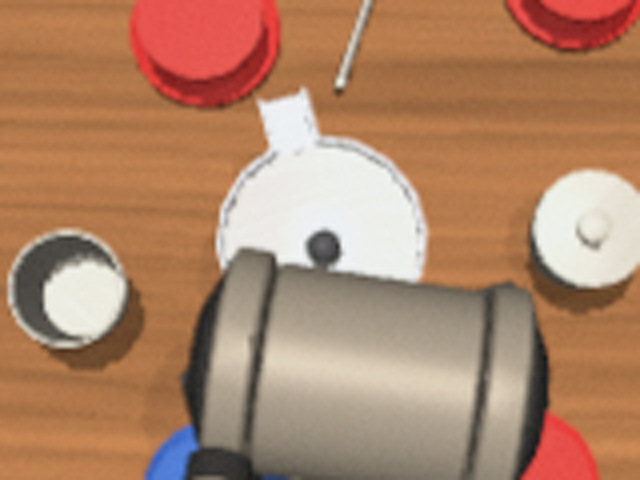

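View pics/l2_side.png

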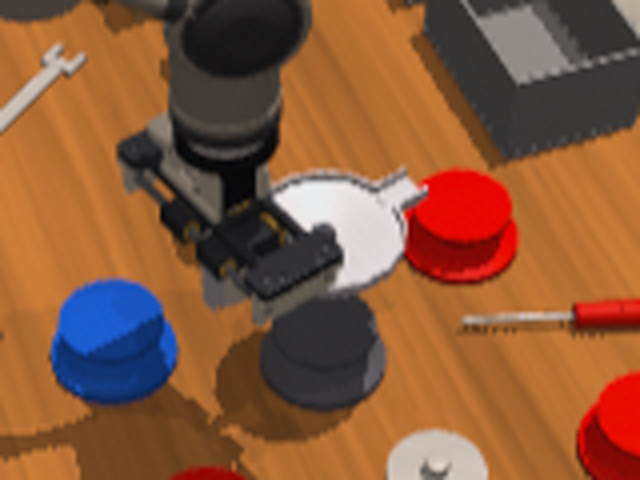

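Now at +100 mm and level, still over the dark stand. I compute the arc around the pan's middle, turning left about 80.4° toward the open tin.

Run:
```python
import numpy as np
cx,cy=-.7,-92.4
st=np.array([.4,.8,1.2,1.6,2,2.4]+[2.7]*24+[2.4,2,1.6,1.0,.5,.1]); st[-6:]=[2.2,1.8,1.4,1.0,.5,.3]; print(st.sum())
st[6:30]=(80.4-st[:6].sum()-st[30:].sum())/24
for k in range(3):
    a=-np.round(np.cumsum(st[12*k:12*k+12]),1); r=np.radians(a)
    for A,R in zip(a,r): print('{"tx": %.1f, "ty": %.1f, "tz": 0, "yaw": %.1f, "grip": 0},'%(cx*(1-np.cos(R))+cy*np.sin(R),cy*(1-np.cos(R))-cx*np.sin(R),A),end=' ')
    print()
```

```text
80.4
{"tx": 0.6, "ty": -0.0, "tz": 0, "yaw": -0.4, "grip": 0}, {"tx": 1.9, "ty": -0.0, "tz": 0, "yaw": -1.2, "grip": 0}, {"tx": 3.9, "ty": -0.1, "tz": 0, "yaw": -2.4, "grip": 0}, {"tx": 6.4, "ty": -0.3, "tz": 0, "yaw": -4.0, "grip": 0}, {"tx": 9.7, "ty": -0.6, "tz": 0, "yaw": -6.0, "grip": 0}, {"tx": 13.5, "ty": -1.1, "tz": 0, "yaw": -8.4, "grip": 0}, {"tx": 17.8, "ty": -1.9, "tz": 0, "yaw": -11.1, "grip": 0}, {"tx": 22.0, "ty": -2.8, "tz": 0, "yaw": -13.8, "grip": 0}, {"tx": 26.2, "ty": -4.0, "tz": 0, "yaw": -16.5, "grip": 0}, {"tx": 30.3, "ty": -5.4, "tz": 0, "yaw": -19.2, "grip": 0}, {"tx": 34.4, "ty": -6.9, "tz": 0, "yaw": -21.9, "grip": 0}, {"tx": 38.4, "ty": -8.7, "tz": 0, "yaw": -24.6, "grip": 0}, 
{"tx": 4.4, "ty": -0.1, "tz": 0, "yaw": -2.7, "grip": 0}, {"tx": 8.7, "ty": -0.5, "tz": 0, "yaw": -5.4, "grip": 0}, {"tx": 13.0, "ty": -1.0, "tz": 0, "yaw": -8.1, "grip": 0}, {"tx": 17.3, "ty": -1.8, "tz": 0, "yaw": -10.8, "grip": 0}, {"tx": 21.6, "ty": -2.7, "tz": 0, "yaw": -13.5, "grip": 0}, {"tx": 25.8, "ty": -3.9, "tz": 0, "yaw": -16.2, "grip": 0}, {"tx": 29.9, "ty": -5.2, "tz":
[... 348 characters left out ...]
y": -0.1, "tz": 0, "yaw": -2.7, "grip": 0}, {"tx": 8.7, "ty": -0.5, "tz": 0, "yaw": -5.4, "grip": 0}, {"tx": 13.0, "ty": -1.0, "tz": 0, "yaw": -8.1, "grip": 0}, {"tx": 17.3, "ty": -1.8, "tz": 0, "yaw": -10.8, "grip": 0}, {"tx": 21.6, "ty": -2.7, "tz": 0, "yaw": -13.5, "grip": 0}, {"tx": 25.8, "ty": -3.9, "tz": 0, "yaw": -16.2, "grip": 0}, {"tx": 29.1, "ty": -4.9, "tz": 0, "yaw": -18.4, "grip": 0}, {"tx": 31.9, "ty": -5.9, "tz": 0, "yaw": -20.2, "grip": 0}, {"tx": 34.0, "ty": -6.7, "tz": 0, "yaw": -21.6, "grip": 0}, {"tx": 35.5, "ty": -7.4, "tz": 0, "yaw": -22.6, "grip": 0}, {"tx": 36.2, "ty": -7.7, "tz": 0, "yaw": -23.1, "grip": 0}, {"tx": 36.6, "ty": -7.9, "tz": 0, "yaw": -23.4, "grip": 0},
```

>>> {"api": "servo_tool", "payload": {"plan": [{"tx":0.6,"ty":0,"tz":0,"yaw":-0.4,"grip":0},{"tx":1.9,"ty":0,"tz":0,"yaw":-1.2,"grip":0},{"tx":3.9,"ty":-0.1,"tz":0,"yaw":-2.4,"grip":0},{"tx":6.4,"ty":-0.3,"tz":0,"yaw":-4.0,"grip":0},{"tx":9.7,"ty":-0.6,"tz":0,"yaw":-6.0,"grip":0},{"tx":13.5,"ty":-1.1,"tz":0,"yaw":-8.4,"grip":0},{"tx":17.8,"ty":-1.9,"tz":0,"yaw":-11.1,"grip":0},{"tx":22.0,"ty":-2.8,"tz":0,"yaw":-13.8,"grip":0},{"tx":26.2,"ty":-4.0,"tz":0,"yaw":-16.5,"grip":0},{"tx":30.3,"ty":-5.4,"tz":0,"yaw":-19.2,"grip":0},{"tx":34.4,"ty":-6.9,"tz":0,"yaw":-21.9,"grip":0},{"tx":38.4,"ty":-8.7,"tz":0,"yaw":-24.6,"grip":0}]}}

```text
time: 12.3
tcp_pos: [0.4691, -0.0147, 0.1647]
tool_rot: [0.0, 0.911, -0.412, 0.0]
ft_force: [-0.8, 0.1, -3.2]
finger_gap: 0.154
```

>>> {"api": "servo_tool", "payload": {"plan": [{"tx":4.4,"ty":-0.1,"tz":0,"yaw":-2.7,"grip":0},{"tx":8.7,"ty":-0.5,"tz":0,"yaw":-5.4,"grip":0},{"tx":13.0,"ty":-1.0,"tz":0,"yaw":-8.1,"grip":0},{"tx":17.3,"ty":-1.8,"tz":0,"yaw":-10.8,"grip":0},{"tx":21.6,"ty":-2.7,"tz":0,"yaw":-13.5,"grip":0},{"tx":25.8,"ty":-3.9,"tz":0,"yaw":-16.2,"grip":0},{"tx":29.9,"ty":-5.2,"tz":0,"yaw":-18.9,"grip":0},{"tx":34.0,"ty":-6.7,"tz":0,"yaw":-21.6,"grip":0},{"tx":38.0,"ty":-8.5,"tz":0,"yaw":-24.3,"grip":0},{"tx":41.9,"ty":-10.4,"tz":0,"yaw":-27.0,"grip":0},{"tx":45.7,"ty":-12.5,"tz":0,"yaw":-29.7,"grip":0},{"tx":49.4,"ty":-14.8,"tz":0,"yaw":-32.4,"grip":0}]}}

```text
time: 13.8
tcp_pos: [0.5129, -0.0422, 0.1647]
tool_rot: [0.0, 0.99, -0.142, 0.0]
ft_force: [-0.3, 0.4, -2.8]
finger_gap: 0.152
```

>>> {"api": "servo_tool", "payload": {"plan": [{"tx":4.4,"ty":-0.1,"tz":0,"yaw":-2.7,"grip":0},{"tx":8.7,"ty":-0.5,"tz":0,"yaw":-5.4,"grip":0},{"tx":13.0,"ty":-1.0,"tz":0,"yaw":-8.1,"grip":0},{"tx":17.3,"ty":-1.8,"tz":0,"yaw":-10.8,"grip":0},{"tx":21.6,"ty":-2.7,"tz":0,"yaw":-13.5,"grip":0},{"tx":25.8,"ty":-3.9,"tz":0,"yaw":-16.2,"grip":0},{"tx":29.1,"ty":-4.9,"tz":0,"yaw":-18.4,"grip":0},{"tx":31.9,"ty":-5.9,"tz":0,"yaw":-20.2,"grip":0},{"tx":34.0,"ty":-6.7,"tz":0,"yaw":-21.6,"grip":0},{"tx":35.5,"ty":-7.4,"tz":0,"yaw":-22.6,"grip":0},{"tx":36.2,"ty":-7.7,"tz":0,"yaw":-23.1,"grip":0},{"tx":36.6,"ty":-7.9,"tz":0,"yaw":-23.4,"grip":0}]}}

```text
time: 15.3
tcp_pos: [0.5499, -0.0446, 0.1647]
tool_rot: [-0.0, 0.998, 0.061, 0.0]
ft_force: [-0.3, 0.0, -3.6]
finger_gap: 0.15
```

```bash
python3 chk.py r1 .538 .047
python3 - <<'E'
from m import fitc
from h import *
for n in('top','side'):
    W=cloud(load(n)).reshape(-1,3);W=W[np.isfinite(W[:,0])];x,y,z=W.T;d=np.hypot(x-.538,y-.047)
    S=W[(d>.075)&(d<.12)&(z>.14)&(z<.19)&(y>.07)];print(n,'spout',len(S),S.mean(0))
    R=W[(d<.085)&(z>.171)&(z<.185)&(d>.045)]; print(' rim',len(R),fitc(R))
    S=W[(d<.06)&(z>.042)&(z<.058)];print(' stand',len(S),S.mean(0) if len(S) else '')
    T=W[(np.hypot(x-.515,y-.222)<.07)&(z>.06)&(z<.08)]; print(' tin',len(T),fitc(T))
E
```

```text
15.3 [ 0.54989666 -0.04459643  0.16470372] [-0.34862562  0.01789881 -3.59797366] [-0.36540145  0.05384778  0.04654844] 13.81333488467225
shift [ -0.7 -92.4  -0.3] jaw 6.98 yaw None tilt 0.01
top 1210 slopes deg [ 1.48 -2.39] z0 0.1544
  ball [0.538  0.0261 0.4469] 178 311.4 166.3
side 127 slopes deg [ 0.77 -6.51] z0 0.1549
  ball [0.5208 0.0185 0.515 ] 4 332.5 94.8m.py:10: RuntimeWarning: Mean of empty slice.
  (c,sz,a)=cv2.minAreaRect((H[:,:2]*1000).astype(np.float32)); u=np.linalg.svd(H[:,:2]-H[:,:2].mean(0),full_matrices=False)[2][0]
  ret = um.true_divide(
Traceback (most recent call last):
  File "m.py", line 10, in <module>
    (c,sz,a)=cv2.minAreaRect((H[:,:2]*1000).astype(np.float32)); u=np.linalg.svd(H[:,:2]-H[:,:2].mean(0),full_matrices=False)[2][0]
                                                                   ~~~~~~~~~~~~~~~~~~~~~~~~~~~~~~~~~~~~~~~~~~~~~~~~~~~~~~~~~~~~~^^^
IndexError: index 0 is out of bounds for axis 0 with size 0
```

View pics/r1_top.png

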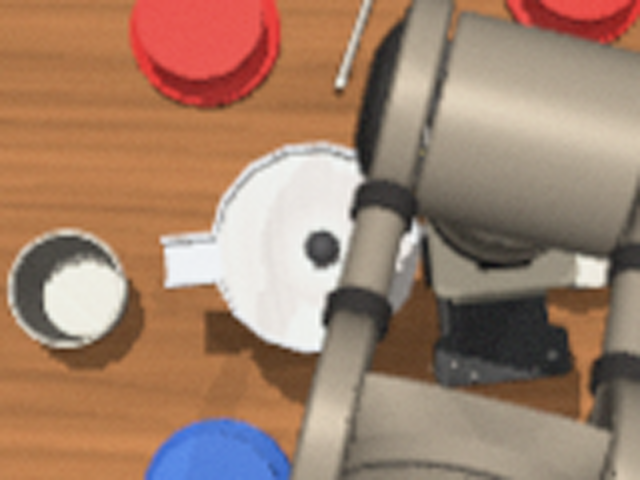

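View pics/r1_side.png

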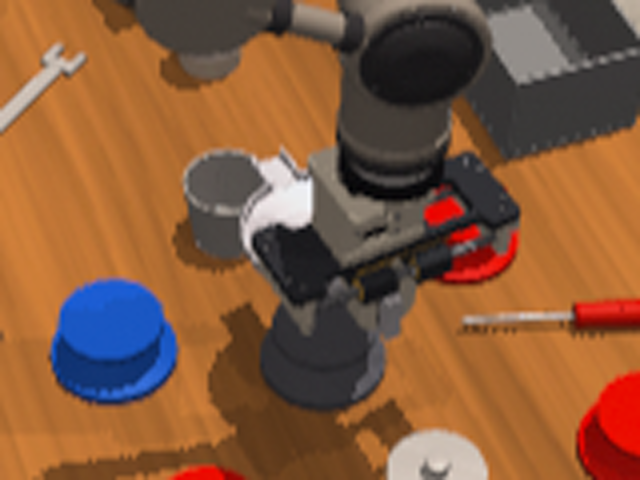

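The top view shows the spout (crop 190,260) facing the open tin, with the ball (322,248) in the middle. Next I check the numbers and let everything settle.

>>> {"api": "servo_tool", "payload": {"plan": [{"tx":0,"ty":0,"tz":0,"yaw":0,"grip":0},{"tx":0,"ty":0,"tz":0,"yaw":0,"grip":0},{"tx":0,"ty":0,"tz":0,"yaw":0,"grip":0},{"tx":0,"ty":0,"tz":0,"yaw":0,"grip":0},{"tx":0,"ty":0,"tz":0,"yaw":0,"grip":0},{"tx":0,"ty":0,"tz":0,"yaw":0,"grip":0},{"tx":0,"ty":0,"tz":0,"yaw":0,"grip":0},{"tx":0,"ty":0,"tz":0,"yaw":0,"grip":0}]}}

```text
time: 16.4
tcp_pos: [0.5499, -0.0446, 0.1647]
tool_rot: [-0.0, 0.998, 0.061, -0.0]
ft_force: [-0.2, 0.1, -3.1]
finger_gap: 0.15
```

```bash
sed -i 's/^for n in/if __name__=="__main__":\n  for n in/; ' m.py
cat > v.py <<'E'
from h import *
from scipy.optimize import least_squares
def fitc(P,r): return least_squares(lambda q:np.hypot(P[:,0]-q[0],P[:,1]-q[1])-r,P[:,:2].mean(0),loss='soft_l1',f_scale=.002).x
for n in('top','side'):
    s=snap(n);G=cloud(s);W=G.reshape(-1,3);W=W[np.isfinite(W[:,0])];x,y,z=W.T;d=np.hypot(x-.538,y-.047)
    S=W[(d>.075)&(d<.12)&(z>.14)&(z<.19)&(y>.09)];print(n,'spout',len(S),S.mean(0).round(4))
    R=W[(d<.085)&(z>.171)&(z<.185)&(d>.05)&(y>.03)&(y<.115)]; c=fitc(R,.0625); print(' rim',len(R),c)
    T=W[(np.hypot(x-.515,y-.222)<.07)&(z>.06)&(z<.08)]; t=fitc(T,.0385);print(' tin',len(T),t)
    C=np.array([.538,.047]); a=lambda p:np.degrees(np.arctan2(*(p-C)[::-1]))
    print(' spout dir',a(S[:,:2].mean(0)),'tin dir',a(t))
    T=W[(np.hypot(x-.563,y+.135)<.07)&(z>.06)&(z<.08)]; print(' can',len(T),T.mean(0))
    k=(np.hypot(G[...,0]-.538,G[...,1]-.047)<.03)&(G[...,2]>.15)&(G[...,2]<.19)&(s['color'].astype(int).sum(-1)<250)
    print(' ball',k.sum(),G[k].mean(0))
E
python3 v.py
```

```text
top spout 119 [0.5248 0.1317 0.1698]
 rim 119 [0.53417997 0.050855  ]
 tin 137 [0.51386168 0.22233582]
 spout dir 98.88470853303714 tin dir 97.83858416470497
 can 53 [ 0.53244998 -0.13337105  0.07044062]
 ball 35 [0.53390969 0.04623777 0.1764533 ]
side spout 53 [0.5283 0.133  0.1707]
 rim 49 [0.53767031 0.05068939]
 tin 92 [0.51758052 0.22186524]
 spout dir 96.43003359036337 tin dir 96.66041553342914
 can 413 [ 0.56418809 -0.13694678  0.07079882]
 ball 0 [nan nan nan]v.py:13: RuntimeWarning: Mean of empty slice.
  print(' ball',k.sum(),G[k].mean(0))
  ret = um.true_divide(
```

Aim is within about 1°. Spout height is unchanged, the ball is at the centre, and the tin and canister have not moved. I hand in.

```bash
python3 -c "
from workcell import arm
print(arm.hand_in()); print(arm.get_obs()['time'])"
```

```text
the job is handed in; nothing more can be done
None
the job is handed in; nothing more can be done
```

I took the pan by its upright handle and lifted it level straight up 100 mm. I then turned it 80.4° about its own middle, over the stand, so that its spout points at the open tin. I handed the job in at about 16.5 s with the pan held still; no verdict is reported.

What the last checks showed:
- **Aim:** the spout heading was 98.9° against 97.8° for the tin in the top view, and 96.4° against 96.7° in the side view. That is an error of about 1° or less.
- **Level and grip:** the tool's tilt was 0.01° after the turn. The spout height stayed near 170 mm through the turn (within 1 mm in each view), and the grip held steady at about 13.8 mm.
- **Ball:** it was in the pan's middle in the top view. In the side view the gripper hid it, so only one camera confirmed its final place.
- **Other things on the bench:** the tin stayed where it was within 1 mm in both views, and the canister did in the side view. The top view of the canister was mostly blocked by the arm and could not be used. I did not re-measure the other bystanders.
- **Disagreements:** the final fit of the pan's rim was 4–5 mm off the expected centre, probably because part of the rim was hidden. The fitted floor slopes (up to 6.5°) were also skewed by the hidden areas. I relied on the spout height and tool tilt instead.

The first move call was refused because its rows lacked a grip value. Nothing moved, and I sent it again complete.

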